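# Set the loaded slide on its mid catch

### The arm

A 6-joint arm with a two-finger parallel gripper is mounted at the origin on a cart in front of the work surface, level with it; the furniture and walls round the work are solid. World frame = base frame: x ahead of the robot, y to its left, z up, the work surface at z = 0. Lengths are in m, angles in rad, forces in N, time in s.
With the tool pointing down it reaches from about 0.25 to 0.8 m from the base axis. Payload 8.5 kg.
Tool frame: the origin (TCP) lies midway between the tips of the shut fingers; the grasp point (between the pads) lies 19 mm behind it; z points along the fingers, y is the direction in which the jaws open and shut (so a half turn about z gives the same grasp; the last joint's range is limited). The gripper opens to 85 mm and grips with 20 to 120 N. Pads are 22 mm wide; open, the fingers measure 114 mm over their backs; the gripper's body (76 mm by 85 mm) begins 54 mm behind the grasp point. The pads swing forward as they close: fully open they stand 13 mm farther back than shut.
Start: joints at [1.274, 0.238, -0.013, 1.319, 0, 1.571], TCP at [0.154, 0.502, 0.231] pointing down, gripper open.
Joint ranges: [-2.66, 2.66], [-1.03, 1.9], [-1.14, 1.46], [-1.82, 2.27], [-1.45, 1.34], [-3.14, 3.14]. Speed limits (rad/s): [2.22, 2.22, 2.79, 3.14, 3.14, 3.14].

### API

Orientations are given as [roll, pitch, yaw] about the fixed x, y, z axes, in that order (R = Rz(yaw) Ry(pitch) Rx(roll)).
In Python, from workcell import manip, optics gives the robot as it stands.
- The arm moves only by the tool servo_tool, never from a script. Its argument "steps" is text: rows parted by semicolons, each of 7 numbers parted by spaces: the shift along the tool's x, y, z scaled (see below), then the turn, a rotation vector about the tool's x, y, z scaled (see below), then the opening, from 0 (shut) to 1 (fully open). In form: tx ty tz rx ry rz fingers; .... A call has 1 to 5 rows; each row shifts and turns the pose as measured when the row begins, along the tool's axes as they then stand; what a row does not reach is not made up. The controller multiplies each number of a shift by 0.3 m and each number of a turn by 360 degrees. A row lasts 1/10 s, in which the tool goes at most 50 mm and 8.59 degrees, less where a joint would pass 70% of its speed; a pose out of reach is approached as far as the arm can. A call with a number of a shift or a turn outside -1 to 1 is refused whole. A call with a gripper value outside its range is refused whole. The fingers move at their own pace and stop on an object; the grip force is fixed at half the most. Time passes only in rows, so rows that do not move let the fingers close. It gives the time, the measured TCP pose, the force and the opening at its end, in the units of the state.
- manip.read_state(): the state, without advancing time (a new reading comes with each control period).
- optics.grab_frame(name): name is "scene" or "top" or "wrist"; returns a dict with "color" (400x640x3 uint8, red, green, blue), "mtx" (3x3 intrinsics, pixels), "dist" ([k1, k2, p1, p2, k3] as OpenCV has them; the pictures are not rectified), "extrinsics" (4x4, takes a point from world to camera coordinates). Camera axes: x right, y down, z forward; pixel columns grow to the right and rows downward; lengths in m; the calibration is good to about 2 mm. A picture is of the moment at which its call begins. There is no depth.
- manip.finish_job(): hands the job in, once; it reports no verdict.
The state is a dict: "clock": time; "q": joint angles; "qvel": joint speeds; "joint_efforts": joint torques, N m; "ee_pos": TCP position; "ee_rot": TCP orientation; "contact_force": force on the tool from outside, world axes, zero at the start; "torque": the same for the moment, N m; "finger_gap": opening from 0.0 (shut) to 1.0 (fully open).
Only numpy, scipy, OpenCV 4.12 (cv2) and the standard library are available. Lean on these libraries where they do the work, as an engineer would, in place of code of your own. Each camera call takes 0.05 s, during which the arm holds its last target. There are 200 camera calls.

### The job

Two sprung loading slides stand on the trimming station; one carries a cast housing, the other is empty. With the fingertips, push the loaded slide by its green front plate all the way in until it stops, then let go and move clear, so that it springs back and is caught at mid position by its red-knobbed stop pin. Grasp nothing, do not touch the casting, which must stay lying in the slide, and leave the empty slide and the loose parts around as they are.

Things in the scene. Friction and masses are not known exactly. Their poses are not given: they have to be found in the camera images.
- loaded_push (a point): centre of the black-padded front face of the loaded slide's green push plate; moves with the slide. Plate 90 mm wide, 8 thick, from 22 mm below to 20 mm above this point, which is 34 mm above the surface. Its x is level, the push-in direction, within 0.2 rad of world x; z up. The fixed base, 10 mm high, reaches 6 mm ahead of the plate, else free. The casting behind is 4 mm lower than the plate
- empty_push (a point): the same point on the identical slide that carries nothing
- loaded_slide (a joint): travel of the loaded slide, m: 0 = fully out (start), 0.070 = end stop, 0.040 = caught by the pin. A spring drives it out (4 N at 0, 10 N at the end stop); a damper (45 N per m/s) slows it. Released before about 0.041 it returns to 0; pushed farther, the pin drops behind its catch and it returns only to 0.040
- empty_slide (a joint): the same for the empty slide; 0 = fully out, where it must stay
- loaded_pin (a joint): how far the loaded unit's stop pin has dropped, m: 0 = riding up on the slide's catch, about 0.0077 = dropped; it drops by its own spring
- loaded_pin_top (a point): top of the round red knob (16 mm across) of the loaded unit's stop pin, upright in a 48 mm high metal bridge fixed left (+y) of the slide, at the start 114 mm farther in than the push point and 43.5 mm to its left; 66 mm above the surface when up, 58 mm when dropped
- loaded_nest (a point): centre of the loaded slide's deck, 22 mm above the work surface, 67 mm behind the push face; the casting's origin lies here within 2 mm. Low lips round the deck keep the casting in place. A black cover (88 x 30 x 2 mm, loaded_slide_c1) forms the rear of the push plate, facing the casting; a finger there counts as grasping the plate
- casting: light grey cast aluminium housing half, an open shallow tray 60 x 110 x 28 mm, 0.1 to 0.2 kg, lying loose in the loaded slide with its long side along the push; origin at the centre of its underside, z up
- block_near: dark brown clamp block with steel clip and post, 24 x 60 x 29 mm, loose on the 5 mm thick cardboard mat between the two units, nearer the robot; origin at the centre of its underside, long side along its y
- block_far: dark brown clamp block with yellowish knob, 24 x 59 x 27 mm, loose on the 5 mm thick cardboard mat between the two units, farther away; origin and axes likewise
- block_board: dark brown clamp block, 25 x 52 x 21 mm, loose on the drilled plate to the right, 12 mm above the work surface; origin and axes likewise
- cap: red plastic thread cap, 33 mm across, 14 mm high, loose on the 5 mm thick cardboard mat between the two units; origin at the centre of its underside
There are look-alikes about, which are no part of the job. What is shaped like the casting but orange is not meant.

How it is judged:
By the outcome, as a careful person would: the job done as asked, in the order asked, and still so for the second after the job is handed in, with the robot touching nothing.
It also fails if it takes over 40 s, if anything falls off the work surface, if the arm or the gripper's body presses on something with over 40 N, if the wrist force passes 120 N, or if a joint passes its speed limit or range.

## Working session

There is one attempt and no reset: what is moved stays moved. The work goes in short steps, Python scripts to look and compute and a tool call to move; the robot and the scene stay as the last step left them, time stands still between calls to the robot, and variables do not carry over. Pictures are saved under pics/ and viewed, about 8 in all and at most 12, crops included, and the job is handed in when it is done.

Besides the shell and the picture viewer there is one more tool, called after "Emit:" in YAML: its name, and indented under it one key for each argument. servo_tool: Moves the arm, as the interface text tells. Shifts and turns lie within -1 to 1; 1 stands for 0.3 m of shift or 360 degrees of turn. Its arguments: {"type":"object","properties":{"steps":{"type":"string"}},"required":["steps"]}

```bash
mkdir -p pics; ls; python3 - <<'E'
from workcell import manip, optics
import cv2
for n in("scene","top"):
    f=optics.grab_frame(n); cv2.imwrite(f"pics/{n}0.png",f["color"][:,:,::-1]); print(n,f["mtx"],f["dist"],f["extrinsics"])
s=manip.read_state();print(s)
E
```

```text
pics
scene [[508.99972228   0.         315.10612216]
 [  0.         508.99972228 200.66339375]
 [  0.           0.           1.        ]] [0.01576281 0.         0.         0.         0.        ] [[ 0.47993748 -0.87729682  0.0032111  -0.25873109]
 [-0.67270118 -0.37035515 -0.6405546   0.52552203]
 [ 0.56314575  0.30526605 -0.76790592  0.90354923]
 [ 0.          0.          0.          1.        ]]
top [[520.02275464   0.         319.2552066 ]
 [  0.         520.02275464 196.25508339]
 [  0.           0.           1.        ]] [-0.10405067  0.          0.          0.          0.        ] [[-0.00908128 -0.99980933  0.0172868   0.03214776]
 [-0.99156973  0.00676915 -0.12939724  0.67218857]
 [ 0.12925555 -0.01831616 -0.99144214  1.46214986]
 [ 0.          0.          0.          1.        ]]
{'clock': 0.1, 'q': array([ 1.27394670e+00,  2.38721193e-01, -1.41425011e-02,  1.31918783e+00,
        4.63042775e-05,  1.57075757e+00]), 'qvel': array([ 0.00021329, -0.00057037,  0.00114128, -0.00141577,  0.0005899 ,
       -0.00028427]), 'joint_efforts': array([ 3.57428553e-04, -5.39719176e+01,  3.46999812e+01,  1.34660339e-02,
        7.71565988e-05,  1.07862530e-06]), 'ee_pos': array([0.15345001, 0.50170316, 0.23075238]), 'ee_rot': array([-3.14033746e+00, -4.63528921e-05,  2.84478172e+00]), 'contact_force': array([ 0.45025992, -0.01590262, -0.40278089]), 'torque': array([ 0.00737331, -0.0652033 , -0.05083036]), 'finger_gap': 1.0002669211646136}
```

View pics/scene0.png

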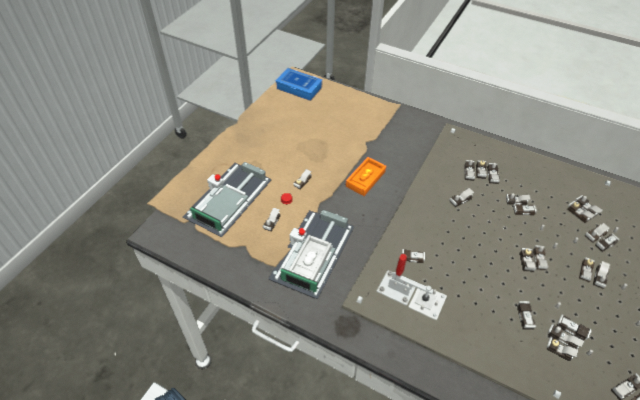

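View pics/top0.png

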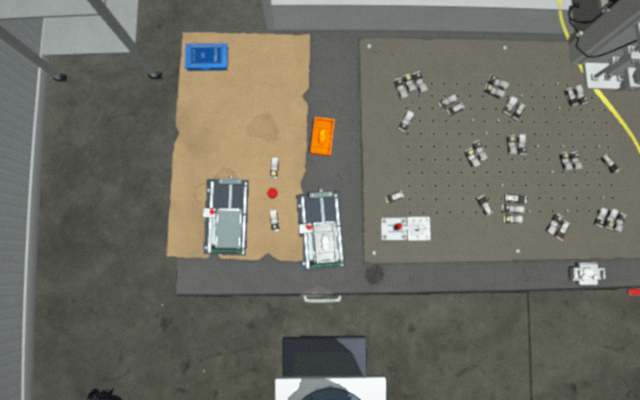

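The loaded slide, with the light grey casting, is the right unit: scene (312,255), top (322,232). The empty one is on the left at top (227,217). I'll take enlarged crops to get accurate points.

```bash
python3 - <<'E'
import cv2,numpy as np
a=cv2.imread("pics/scene0.png")[205:300,265:360]; b=cv2.imread("pics/top0.png")[185:280,285:360]
r=lambda i,s:cv2.resize(i,None,fx=s,fy=s,interpolation=cv2.INTER_CUBIC)
a=r(a,6);b=r(b,6)
a=a[:, :425] if False else a
cv2.imwrite("pics/crop1.png",cv2.resize(np.hstack([a[:,:420],b[:,:380]]),None,fx=1,fy=1))
print(a.shape,b.shape)
E
```

```text
(570, 570, 3) (570, 450, 3)
```

View pics/crop1.png

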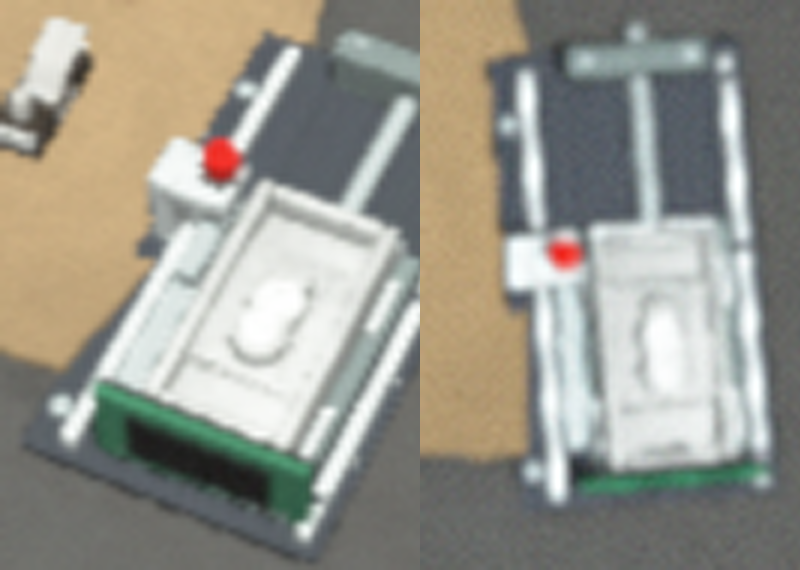

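```bash
cat > h.py <<'E'
import numpy as np,cv2
from workcell import optics
def bp(f,uv,z):
    d=cv2.undistortPoints(np.array([[uv]],float),f["mtx"],f["dist"])[0,0]
    E=f["extrinsics"];R=E[:3,:3];c=-R.T@E[:3,3];r=R.T@np.array([*d,1]);return c+r*(z-c[2])/r[2]
def crop(n,x0,y0,s):return lambda x,y:((x+.5)/s-.5+x0,(y+.5)/s-.5+y0)
E
python3 - <<'E'
from h import *
s=optics.grab_frame("scene");t=optics.grab_frame("top")
cs=crop(0,265,205,6);ct=crop(0,285,185,6)
for n,p,z in [("topL",(97,384),.054),("topR",(312,464),.054),("botR",(303,520),.012),("knob",(221,158),.062)]:print(n,bp(s,cs(*p),z).round(4))
for n,p,z in [("knob",(145,253),.066),("topL",(158,485),.054),("topR",(350,473),.054)]:print("T",n,bp(t,ct(*p),z).round(4))
E
```

```text
topL [0.4738 0.0526 0.054 ]
topR [ 0.4824 -0.0345  0.054 ]
botR [ 0.4814 -0.0314  0.012 ]
knob [0.5825 0.0608 0.062 ]
T knob [0.5827 0.0577 0.066 ]
T topL [0.4738 0.0524 0.054 ]
T topR [ 0.4786 -0.0383  0.054 ]
```

Both views agree: the plate centre is about (0.476, 0.008) with yaw about 0.085, and the knob offset fits. I'll push with shut fingers, tool x along the push. First I need a helper that plans rows from the state.

```bash
cat >> h.py <<'E'
from workcell import manip
from scipy.spatial.transform import Rotation as Ro
def plan(goal,yaw,n=5,vmax=.045,amax=8.4,k=1e9):
    s=manip.read_state();p=s["ee_pos"].copy();R=Ro.from_euler("xyz",s["ee_rot"]);G=Ro.from_euler("xyz",[np.pi,0,yaw])
    print("t",round(s["clock"],2),p.round(4),s["ee_rot"].round(3),"F",s["contact_force"].round(1),"gap",round(s["finger_gap"],2))
    for _ in range(n):
        d=np.array(goal)-p;w=(R.inv()*G).as_rotvec(degrees=True)
        m=max(1,np.ceil(max(np.linalg.norm(d)/vmax,np.linalg.norm(w)/amax)-1e-6))
        print((R.inv().apply(d/m)/.3).round(3),(w/m/360).round(4));p=p+d/m;R=R*Ro.from_rotvec(w/m,degrees=True)
E
python3 -c "
from h import *
plan([.40,.003,.2],.085,10)"
```

```text
t 0.2 [0.1535 0.5018 0.2309] [-3.141  0.     2.845] F [ 0.2 -0.4  0.1] gap 1.0
[-0.067 -0.071  0.005] [-0.      0.      0.0231]
[-0.077 -0.061  0.005] [-0.      0.      0.0231]
[-0.084 -0.049  0.005] [-0.      0.      0.0231]
[-0.091 -0.036  0.005] [-0.      0.      0.0231]
[-0.095 -0.023  0.005] [-0.      0.      0.0231]
[-0.097 -0.009  0.005] [-0.      0.      0.0231]
[-0.097  0.006  0.005] [-0.      0.      0.0231]
[-0.096  0.02   0.005] [-0.      0.      0.0231]
[-0.092  0.033  0.005] [-0.      0.      0.0231]
[-0.086  0.046  0.005] [-0.      0.      0.0231]
```

Emit:
servo_tool:
  steps: "-0.067 -0.071 0.005 0 0 0.023 0; -0.077 -0.061 0.005 0 0 0.023 0; -0.084 -0.049 0.005 0 0 0.023 0; -0.091 -0.036 0.005 0 0 0.023 0; -0.095 -0.023 0.005 0 0 0.023 0"

```text
clock: 0.7
ee_pos: [0.218, 0.3683, 0.2216]
ee_rot: [-3.14, 0.001, 2.102]
contact_force: [1.5, 0.0, 0.2]
finger_gap: 0.142
```

```bash
python3 -c "
from h import *
plan([.40,.003,.2],.085,10)"
```

```text
t 0.7 [0.218  0.3683 0.2216] [-3.140e+00  1.000e-03  2.102e+00] F [1.5 0.  0.2] gap 0.14
[-0.097 -0.007  0.005] [-0.      0.      0.0229]
[-0.097  0.007  0.005] [-0.      0.      0.0229]
[-0.095  0.021  0.005] [-0.      0.      0.0229]
[-0.091  0.035  0.005] [-0.      0.      0.0229]
[-0.085  0.047  0.005] [-0.      0.      0.0229]
[-0.077  0.059  0.005] [-0.      0.      0.0229]
[-0.068  0.069  0.005] [-0.      0.      0.0229]
[-0.057  0.078  0.005] [-0.      0.      0.0229]
[-0.045  0.086  0.005] [-0.      0.      0.0229]
[-0.033  0.092  0.005] [-0.      0.      0.0229]
```

Tracking is good.

Emit:
servo_tool:
  steps: "-0.097 -0.007 0.005 0 0 0.023 0; -0.097 0.007 0.005 0 0 0.023 0; -0.095 0.021 0.005 0 0 0.023 0; -0.091 0.035 0.005 0 0 0.023 0; -0.085 0.047 0.005 0 0 0.023 0"

```text
clock: 1.2
ee_pos: [0.2826, 0.231, 0.2137]
ee_rot: [-3.141, 0.002, 1.352]
contact_force: [0.5, -0.0, 0.1]
finger_gap: 0.0
```

Emit:
servo_tool:
  steps: "-0.077 0.059 0.005 0 0 0.023 0; -0.068 0.069 0.005 0 0 0.023 0; -0.057 0.078 0.005 0 0 0.023 0; -0.045 0.086 0.005 0 0 0.023 0; -0.033 0.092 0.005 0 0 0.023 0"

```text
clock: 1.7
ee_pos: [0.3434, 0.0923, 0.2064]
ee_rot: [3.14, 0.0, 0.602]
contact_force: [0.9, 1.1, -0.5]
finger_gap: -0.0
```

```bash
python3 -c "
from h import *
plan([.40,.003,.2],.085,5)"
```

```text
t 1.7 [0.3434 0.0923 0.2064] [3.14  0.    0.602] F [ 0.9  1.1 -0.5] gap -0.0
[-0.003  0.088  0.005] [ 0.0001 -0.      0.0206]
[0.008 0.088 0.005] [ 0.0001 -0.      0.0206]
[0.019 0.086 0.005] [ 0.0001 -0.      0.0206]
[0.03  0.083 0.005] [ 0.0001 -0.      0.0206]
[ 0. -0. -0.] [-0.  0. -0.]
```

Emit:
servo_tool:
  steps: "-0.003 0.088 0.005 0 0 0.0206 0; 0.008 0.088 0.005 0 0 0.0206 0; 0.019 0.086 0.005 0 0 0.0206 0; 0.03 0.083 0.005 0 0 0.0206 0; 0 0 0 0 0 0 0"

```text
clock: 2.2
ee_pos: [0.4013, -0.0047, 0.2002]
ee_rot: [3.14, -0.001, 0.053]
contact_force: [0.3, 0.2, 0.8]
finger_gap: -0.002
```

```bash
python3 -c "
from h import *
f=optics.grab_frame('wrist');cv2.imwrite('pics/w1.png',f['color'][:,:,::-1])
for P in [(.4738,.0525,.054),(.481,-.0365,.054),(.583,.059,.066)]:
  print(cv2.projectPoints(np.array([P]),cv2.Rodrigues(f['extrinsics'][:3,:3])[0],f['extrinsics'][:3,3],f['mtx'],f['dist'])[0].ravel().round(1))
plan([.425,.004,.024],.085,5)"
```

```text
[259.7 103.7]
[357.7 100.8]
[250.8 -36.1]
t 2.25 [ 0.4004 -0.0039  0.2001] [ 3.14e+00 -1.00e-03  5.70e-02] F [-0.5  0.1 -0.3] gap -0.0
[ 0.021 -0.006  0.147] [ 0.0001 -0.     -0.0011]
[ 0.021 -0.005  0.147] [ 0.0001 -0.     -0.0011]
[ 0.021 -0.005  0.147] [ 0.0001 -0.     -0.0011]
[ 0.021 -0.005  0.147] [ 0.0001 -0.     -0.0011]
[0. 0. 0.] [-0. -0.  0.]
```

View pics/w1.png

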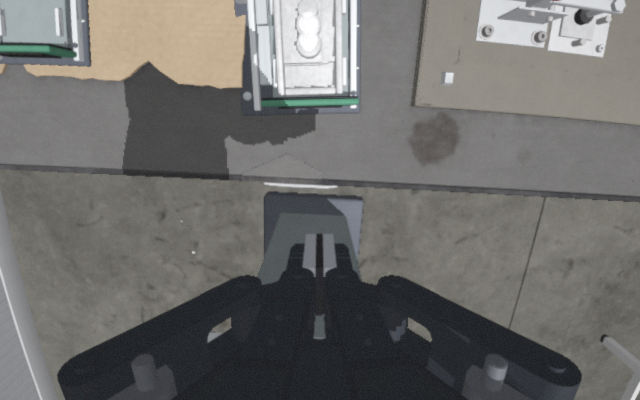

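The wrist view shows the green plate from (261,103) to (358,100), within about 2 px of the prediction. I'll take one crop to refine the yaw.

```bash
python3 -c "
import cv2
cv2.imwrite('pics/w1c.png',cv2.resize(cv2.imread('pics/w1.png')[0:120,240:370],None,fx=5,fy=5,interpolation=2))"
```

```text
(no output)
```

View pics/w1c.png

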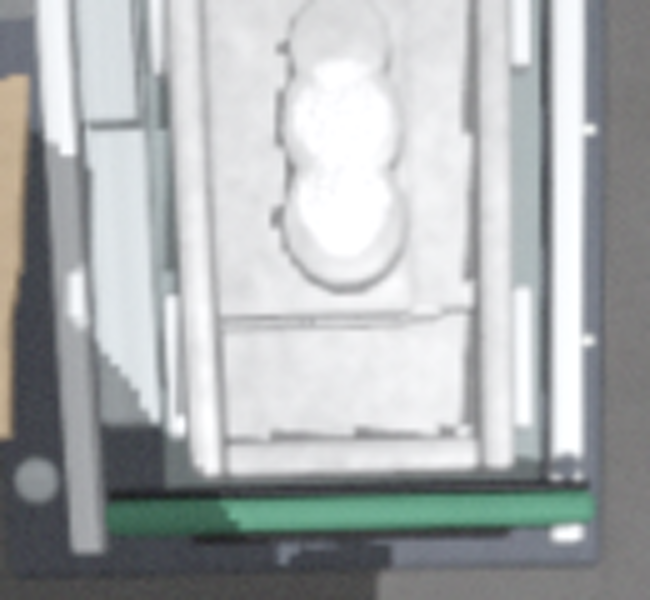

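```bash
python3 -c "
from h import *
f=optics.grab_frame('wrist');c=crop(0,240,0,5)
L=bp(f,c(107,534),.054);R=bp(f,c(592,523),.054);print(L,R,np.linalg.norm(L-R),np.arctan2(R[0]-L[0],L[1]-R[1]),(L+R)/2)
"
```

```text
[0.47022925 0.05252525 0.054     ] [ 0.47712321 -0.03577409  0.054     ] 0.08856805469414364 0.07791682695895674 [0.47367623 0.00837558 0.054     ]
```

Emit:
servo_tool:
  steps: "0.02 -0.008 0.12 0 0 -0.001 0; 0.02 -0.008 0.12 0 0 -0.001 0; 0.02 -0.007 0.12 0 0 -0.001 0; 0.02 -0.006 0.12 0 0 0 0; 0 0 0 0 0 0 0"

```text
clock: 2.8
ee_pos: [0.4235, 0.0112, 0.0542]
ee_rot: [3.141, -0.005, 0.092]
contact_force: [-1.2, 0.3, -0.4]
finger_gap: -0.005
```

```bash
python3 -c "
from h import *
plan([.430,.0045,.028],.078,5)"
```

```text
t 2.8 [0.4235 0.0112 0.0542] [ 3.141 -0.005  0.092] F [-1.2  0.3 -0.4] gap -0.01
[0.019 0.024 0.088] [ 0.0001 -0.0009  0.0023]
[0. 0. 0.] [-0. -0. -0.]
[0. 0. 0.] [0. 0. 0.]
[0. 0. 0.] [0. 0. 0.]
[0. 0. 0.] [0. 0. 0.]
```

Emit:
servo_tool:
  steps: "0.01 0.012 0.044 0 -0.0005 0.001 0; 0.01 0.012 0.044 0 -0.0004 0.001 0; 0 0 0 0 0 0 0; 0 0 0 0 0 0 0"

```text
clock: 3.2
ee_pos: [0.4303, 0.0063, 0.0307]
ee_rot: [3.142, -0.001, 0.086]
contact_force: [0.0, 0.4, 1.2]
finger_gap: 0.002
```

```bash
python3 -c "
from h import *
plan([.458,.0068,.028],.078,5,vmax=.010)
f=optics.grab_frame('wrist');cv2.imwrite('pics/w2.png',f['color'][:,:,::-1])"
```

```text
t 3.2 [0.4303 0.0063 0.0307] [ 3.142e+00 -1.000e-03  8.600e-02] F [0.  0.4 1.2] gap 0.0
[0.031 0.002 0.003] [ 0.     -0.      0.0004]
[0.031 0.002 0.003] [ 0.     -0.      0.0004]
[0.031 0.002 0.003] [ 0.     -0.      0.0004]
[0. 0. 0.] [-0.  0.  0.]
[0. 0. 0.] [ 0. -0. -0.]
```

View pics/w2.png

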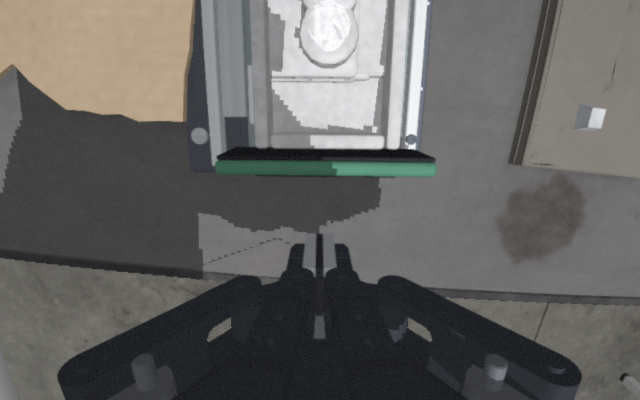

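The fingers at (320,245) are centred on the plate, which spans (217–434, 168). I'll approach and start pushing.

Emit:
servo_tool:
  steps: "0.031 0.002 0.003 0 0 0.0004 0; 0.031 0.002 0.003 0 0 0.0004 0; 0.031 0.002 0.003 0 0 0.0004 0; 0.02 0 0 0 0 0 0; 0.02 0 0 0 0 0 0"

```text
clock: 3.75
ee_pos: [0.471, 0.0076, 0.0298]
ee_rot: [3.141, 0.002, 0.078]
contact_force: [-9.6, -1.7, 8.1]
finger_gap: 0.006
```

Emit:
servo_tool:
  steps: "0.02 0 0 0 0 0 0; 0.02 0 0 0 0 0 0; 0.02 0 0 0 0 0 0; 0.02 0 0 0 0 0 0; 0.02 0 0 0 0 0 0"

```text
clock: 4.25
ee_pos: [0.4911, 0.0091, 0.0276]
ee_rot: [3.141, 0.026, 0.077]
contact_force: [-11.0, -1.2, 9.1]
finger_gap: -0.001
```

```bash
python3 -c "
from h import *
plan([.533,.0126,.028],.078,5,vmax=.006)"
```

```text
t 4.25 [0.4911 0.0091 0.0276] [3.141 0.026 0.077] F [-11.   -1.2   9.1] gap -0.0
[ 0.018 -0.    -0.001] [ 0.      0.0005 -0.    ]
[ 0.018 -0.    -0.001] [ 0.      0.0005 -0.    ]
[ 0.018 -0.    -0.   ] [ 0.      0.0005 -0.    ]
[ 0.018 -0.    -0.   ] [ 0.      0.0005 -0.    ]
[ 0.018 -0.    -0.   ] [ 0.      0.0005 -0.    ]
```

Emit:
servo_tool:
  steps: "0.02 0 -0.003 0 0.001 0 0; 0.02 0 -0.003 0 0.001 0 0; 0.02 0 -0.003 0 0.001 0 0; 0.02 0 -0.002 0 0.001 0 0; 0.02 0 -0.002 0 0.001 0 0"

```text
clock: 4.75
ee_pos: [0.5087, 0.0104, 0.0275]
ee_rot: [3.141, 0.023, 0.076]
contact_force: [-9.9, -0.3, 7.1]
finger_gap: 0.003
```

```bash
python3 -c "
from h import *
plan([.533,.0126,.028],.078,5,vmax=.006)"
```

```text
t 4.75 [0.5087 0.0104 0.0275] [3.141 0.023 0.076] F [-9.9 -0.3  7.1] gap 0.0
[ 0.016 -0.    -0.001] [ 0.      0.0007 -0.0001]
[ 0.016 -0.    -0.001] [ 0.      0.0007 -0.0001]
[ 0.016 -0.    -0.001] [ 0.      0.0007 -0.0001]
[ 0.016 -0.    -0.   ] [ 0.      0.0007 -0.0001]
[ 0.016 -0.    -0.   ] [ 0.      0.0007 -0.0001]
```

Emit:
servo_tool:
  steps: "0.02 0 -0.003 0 0.001 0 0; 0.02 0 -0.003 0 0.001 0 0; 0.02 0 -0.003 0 0.001 0 0; 0.015 0 -0.002 0 0.001 0 0; 0.015 0 -0.002 0 0.001 0 0"

```text
clock: 5.25
ee_pos: [0.5236, 0.0116, 0.0274]
ee_rot: [3.141, 0.019, 0.075]
contact_force: [-8.5, -0.9, 7.5]
finger_gap: 0.003
```

Emit:
servo_tool:
  steps: "0.015 0 -0.002 0 0.001 0 0; 0.015 0 -0.002 0 0.001 0 0; 0.015 0 -0.002 0 0.001 0 0"

```text
clock: 5.55
ee_pos: [0.5299, 0.012, 0.0274]
ee_rot: [3.141, 0.016, 0.075]
contact_force: [-10.0, -0.0, 7.2]
finger_gap: -0.002
```

Emit:
servo_tool:
  steps: "0.015 0 -0.002 0 0.001 0 0; 0.015 0 -0.002 0 0.001 0 0; 0.015 0 -0.002 0 0.001 0 0"

```text
clock: 5.85
ee_pos: [0.5326, 0.0123, 0.0273]
ee_rot: [3.141, 0.019, 0.074]
contact_force: [-20.8, -2.0, 18.3]
finger_gap: -0.003
```

Emit:
servo_tool:
  steps: "0.015 0 -0.002 0 0.001 0 0; 0.015 0 -0.002 0 0.001 0 0; 0.015 0 -0.002 0 0.001 0 0"

```text
clock: 6.15
ee_pos: [0.5325, 0.0122, 0.0273]
ee_rot: [3.141, 0.026, 0.073]
contact_force: [-17.6, -2.2, 15.5]
finger_gap: 0.002
```

Emit:
servo_tool:
  steps: "0.025 0 -0.002 0 0.001 0 0; 0.025 0 -0.002 0 0.001 0 0; 0.025 0 -0.002 0 0.001 0 0"

```text
clock: 6.45
ee_pos: [0.5321, 0.0123, 0.0266]
ee_rot: [3.141, 0.049, 0.072]
contact_force: [-29.0, -3.0, 22.9]
finger_gap: -0.0
```

```bash
python3 -c "
from h import *
plan([.43,.005,.03],.078,5,vmax=.02)
f=optics.grab_frame('wrist');cv2.imwrite('pics/w3.png',f['color'][:,:,::-1])"
```

```text
t 6.45 [0.5321 0.0123 0.0266] [3.141 0.049 0.072] F [-29.   -3.   22.9] gap -0.0
[-0.057 -0.     0.001] [ 0.      0.0013 -0.0001]
[-0.057 -0.     0.   ] [ 0.      0.0013 -0.0001]
[-0.057 -0.    -0.   ] [ 0.      0.0013 -0.0001]
[-0.057 -0.    -0.   ] [ 0.      0.0013 -0.0001]
[-0.057 -0.    -0.001] [ 0.      0.0013 -0.0001]
```

View pics/w3.png

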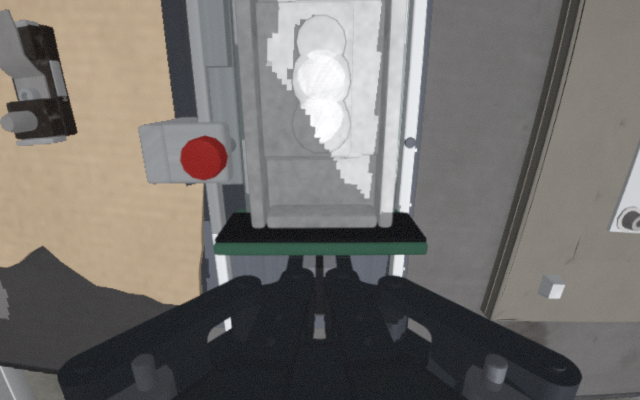

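It's at the end stop: 29 N with no further movement, about 69 mm of travel. The casting is still in the slide. Now backing straight off.

Emit:
servo_tool:
  steps: "-0.06 0 0 0 0.001 0 0; -0.08 0 0 0 0.001 0 0; -0.09 0 0 0 0.001 0 0; -0.08 0 0 0 0.001 0 0; -0.06 0 0 0 0 0 0"

```text
clock: 7.0
ee_pos: [0.4206, 0.0041, 0.0298]
ee_rot: [3.141, 0.026, 0.072]
contact_force: [0.4, -0.3, 0.3]
finger_gap: 0.004
```

Emit:
servo_tool:
  steps: "-0.02 0 -0.1 0 0 0 0; 0 0 -0.12 0 0 0 0; 0 0 -0.12 0 0 0 0; 0 0 -0.1 0 0 0 0; 0 0 0 0 0 0 0"

```text
clock: 7.5
ee_pos: [0.4164, 0.0037, 0.1667]
ee_rot: [3.141, 0.03, 0.072]
contact_force: [0.4, -0.6, -0.3]
finger_gap: 0.002
```

```bash
python3 -c "
from h import *
plan([.40,.005,.2],.078,1)
f=optics.grab_frame('wrist');a=f['color'][:200,200:420,::-1]
t=optics.grab_frame('top')['color'][165:275,190:350,::-1]
cv2.imwrite('pics/w4.png',np.hstack([cv2.resize(a,(440,400)),cv2.resize(t,(360,400))[:,:]]))"
```

```text
t 7.5 [0.4164 0.0037 0.1667] [3.141 0.03  0.072] F [ 0.4 -0.6 -0.3] gap 0.0
[-0.057 -0.008 -0.109] [ 0.      0.0047 -0.001 ]
```

View pics/w4.png

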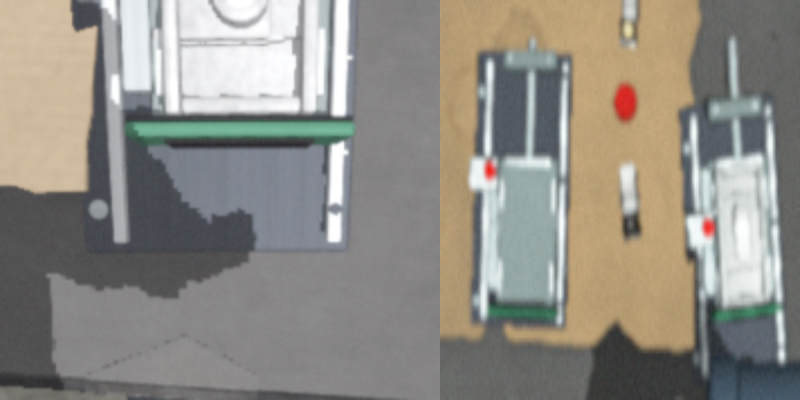

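Emit:
servo_tool:
  steps: "0 0 0 0 0 0 0; 0 0 0 0 0 0 0; 0 0 0 0 0 0 0; 0 0 0 0 0 0 0; 0 0 0 0 0 0 0"

```text
clock: 8.1
ee_pos: [0.4126, 0.0037, 0.1595]
ee_rot: [-3.141, 0.042, 0.072]
contact_force: [-0.1, -1.2, -0.7]
finger_gap: -0.004
```

```bash
python3 -c "
from h import *
f=optics.grab_frame('wrist');a=f['color'][:140,240:400,::-1]
cv2.imwrite('pics/w5.png',cv2.resize(a,None,fx=5,fy=4.2))
b=f['color'][:140,:,:].astype(int);g=(b[:,:,1]-b[:,:,0]>25)&(b[:,:,1]-b[:,:,2]>10)
for u in (270,320,370):
  v=np.where(g[:,u])[0];print(u,v.min(),v.max(),bp(f,(u,v.max()+.5),.054)) if len(v) else print(u)
print(manip.read_state()['contact_force'],manip.read_state()['clock'])"
```

```text
270 52 64 [0.5084174  0.04692698 0.054     ]
320 52 60 [0.51373992 0.00976771 0.054     ]
370 52 63 [ 0.51446566 -0.02769636  0.054     ]
[ 0.53585031 -0.74760568 -0.35634377] 8.15
```

```bash
python3 -c "
from workcell import manip
print(manip.finish_job())"
```

```text
the job is handed in; nothing more can be done
None
```

The loaded slide went all the way in, sprang back and now sits at mid position, held by its pin; I've handed the job in.

- **Push:** I used the shut fingertips on the centre of the green plate. The slide stopped after about 69–70 mm, and the force rose to 29 N along the push with no further movement. I then backed straight off and lifted clear.
- **Slide position:** after release, the wrist camera put the plate about 38–40 mm in from its start and holding, which fits the 40 mm catch. I inferred that the pin had dropped from this and did not measure its height.
- **Everything else:** the casting still lies in the slide. The empty slide, the cap and the blocks between the units look unmoved. I did not check the block on the drilled plate, but the arm never went near it.
- **Time and force:** the arm's contact force was about zero at hand-in, at 8.2 s on the clock.
- **Friction during the push:** there was an upward force of up to 23 N from the fingers dragging on the pad and tilting slightly, still well within the limits.

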